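Seat the drill guide plate on the jig's studs

ROBOT

A 6-joint arm with a two-finger parallel gripper is mounted at the origin on a cart in front of the work surface, level with it; the furniture and walls round the work are solid. World frame = base frame: x ahead of the robot, y to its left, z up, the work surface at z = 0. Lengths are in mm, angles in rad, forces in N, time in s.
With the tool pointing down it reaches from about 400 to 925 mm from the base axis. Payload 12.5 kg.
Tool frame: the origin (TCP) lies at the centre of the arm's flange, where the gripper is bolted on; the fingertips stand 190 mm ahead of it and the grasp point (between the pads) lies 171 mm ahead of it; z points along the fingers, y is the line along which they close (so a half turn about z gives the same grasp; the last joint's range is limited). The gripper opens to 95 mm and grips with 3 to 60 N. Pads are 20 mm wide; open, the fingers measure 119 mm over their backs; the gripper's body (75 mm by 180 mm) begins 59 mm behind the grasp point.
Start: joints at [-1.226, 0.491, 1.559, -0, 1.092, -0.106], TCP at [272.322, -562.553, 404.761] pointing down, gripper open.
Joint ranges: [-3.1, 3.1], [-0.84, 2.19], [0.05, 2.79], [-1.13, 4.28], [0.06, 2.93], [-2.69, 2.69]. Speed limits (rad/s): [2.22, 2.22, 2.79, 3.14, 3.14, 3.14].

INTERFACE

Orientations are given as [roll, pitch, yaw] about the fixed x, y, z axes, in that order (R = Rz(yaw) Ry(pitch) Rx(roll)).
In Python, from cell import env, read_camera, search_frame, cut_out gives the robot as it stands. The module is installed in compiled form; this text tells all that it offers.
- The arm moves only by the tool move_arm, never from a script. Its argument "commands" is a list of rows, each a list of 3 entries, a list of its own where there are three numbers: the shift along the world's x, y, z normalised to -1 to 1, where 1 is 0.03 m, then the turn about the world's z normalised to -1 to 1, where 1 is 0.08 rad, then the opening, from -1 (shut) to 1 (fully open), so that 0 is half open. A call has 1 to 20 rows; each row shifts and turns the commanded pose from where the row before left it; what a row does not reach is not made up. A row lasts 1/12 s, in which the tool goes at most 41.7 mm and 7.16 degrees, less where a joint would pass 70% of its speed; a pose out of reach is approached as far as the arm can. A call with a number of a shift or a turn outside -1 to 1 is refused whole. A call with a gripper value outside its range is refused whole. The fingers move at their own pace and stop on an object; the grip force is fixed at half the most. Time passes only in rows, so rows that do not move let the fingers close. It gives the time, the measured TCP pose, the force, the opening and the grip force at its end, in the units of the state.
- env.state(): the state, without advancing time (a new reading comes with each control period).
- read_camera(name): name is "scene" or "top" or "wrist"; returns a dict with "image" (400x640x3 uint8, red, green, blue), "fx", "fy", "cx", "cy" (pixels), "D" ([k1, k2, p1, p2, k3] as OpenCV has them; the pictures are not rectified), "rvec" (rotation vector, rad) and "tvec" (3), from world to camera coordinates, as OpenCV has them. Camera axes: x right, y down, z forward; pixel columns grow to the right and rows downward; lengths in mm; the calibration is good to about 2 mm. A picture is of the moment at which its call begins. There is no depth.
- env.job_done(): hands the job in; it is judged then, once.
Trained networks look in a picture, given as the dict that the camera call returned (one of the last four; its "shot" number tells which), for a name from the list of things; names that differ only in an ending like _2 or _b are one class to them, and where a whole thing is asked for, a point or a joint stands for the part that bears it (a point fixed in the world has none). Each returns a list of dicts, best first, with "confidence" (0 to 1); they miss things now and then, are a little off and sometimes report something else, mostly with a low value. They report only what shows in the picture. A call takes as long as a camera call.
- search_frame(thing, picture): "at" ([column, row] in pixels, amid what is visible of it).
- cut_out(thing, picture): "region" (400x640 bool, what is visible of it) and "at" ([column, row] in pixels, amid what is visible of it).
The state is a dict: "t": time; "joints": joint angles; "qvel": joint speeds; "tau": joint torques, N m; "eef_pos": TCP position; "tcp_rot": TCP orientation; "ft_force": force on the tool from outside, world axes, zero at the start; "moment": the same for the moment, N m; "opening": opening from 0.0 (shut) to 1.0 (fully open); "grip_force": force on a finger pad.
Only numpy, scipy, OpenCV 4.12 (cv2) and the standard library are available. Lean on these libraries where they do the work, as an engineer would, in place of code of your own. Each camera call takes 0.05 s, during which the arm holds its last target. There are 200 camera calls.

TASK

Pick up the orange drill guide plate by its black grip bar, lay it lightly on the two steel studs of the blue drilling jig, with its length along the jig, and slide it along the jig until you feel both its slots drop over the studs. Leave it lying flush on the jig's blue top with both studs through its slots, let go, press only gently throughout, and leave everything else on the desk alone.

Things in the scene. Friction and masses are not known exactly. Their poses are not given: they have to be found in the camera images.
- guide_plate: Loose orange drill guide plate, 120 (x) x 70 (y) x 6 mm, about 0.15 kg, flat on the desk; origin at the centre of its underside, x along its length, z up. Two through slots at x = -40 and +40 mm, y = 0, each 10 mm along x, 16 mm along y. Symmetric: a half turn makes no difference.
- plate_grip (a point): Centre of the top of the plate's black grip bar, 40 mm above the plate's underside. The bar stands on the plate's middle: 36 mm long along the plate's x, 14 mm thick in y, from z = 6 to 40 mm above the underside. Take it across its 14 mm.
- jig: Blue drilling jig fixed to the desk, 150 (x) x 80 (y) x 20 mm; origin at the centre of its underside, x along its length, z up, flat top at z = 20 mm; a brass clamp knob sticks out 16 mm at the +x end. A 16 mm groove along its middle holds a clamped carriage with two steel studs at y = 0, 80 mm apart along x, 8 mm in diameter, bevelled tops at z = 28 mm.
- jig_top (a point): Centre of the jig's top, 20 mm above the desk. The middle between the studs lies anywhere within 15 mm of it along the jig's x, either way; it differs each time and is not measured: feel for it (or see it). A plate riding on the studs has its underside 28 mm above the desk, a seated one 20 mm. Over 35 N between plate and jig does damage.
- pot_teal: squat teal paint pot, 40x36x38, bystander; sizes in mm, origin at the centre of its underside. Not to be disturbed.
- pot_ochre: squat ochre paint pot with cream lid, 42x38x46, bystander; sizes in mm, origin at the centre of its underside. Not to be disturbed.
- figure_red: small red painted game figure lying down, 35x22x12, bystander; sizes in mm, origin at the centre of its underside. Not to be disturbed.
- figure_moss: small green painted game figure lying down, 39x22x12, bystander; sizes in mm, origin at the centre of its underside. Not to be disturbed.
- putty_rock: grey mushroom-shaped putty rock, 43x53x49, bystander; sizes in mm, origin at the centre of its underside. Not to be disturbed.
- dropper_tan: dropper bottle with black cap, 25x25x74, bystander; sizes in mm, origin at the centre of its underside. Not to be disturbed.

How it is judged:
By the outcome, as a careful person would: the job done as asked, in the order asked, and still so for the second after the job is handed in, with the robot touching nothing.
It also fails if it takes over 64 s, if anything falls off the work surface, if the arm or the gripper's body presses on something with over 40 N, if the wrist force passes 120 N, or if a joint passes its speed limit or range.

## Working session

There is one attempt and no reset: what is moved stays moved. The work goes in short steps, Python scripts to look and compute and a tool call to move; the robot and the scene stay as the last step left them, time stands still between calls to the robot, and variables do not carry over. Pictures are saved under pics/ and viewed, at most 10 in all, crops included, and the job is handed in when it is done.

Besides the shell and the picture viewer there is one more tool, called after "Request:" as a command line: name --argument value ..., lists and objects as JSON in quotes. move_arm: Moves the arm, as the interface text tells. Its arguments: {"type":"object","properties":{"commands":{"type":"array","items":{"type":"array"}}},"required":["commands"]}

```bash
mkdir -p pics
cat > h.py <<'E'
import numpy as np, cv2
from cell import env, read_camera, search_frame, cut_out
def ray(c,px,z):
    K=np.array([[c["fx"],0,c["cx"]],[0,c["fy"],c["cy"]],[0,0,1.]])
    R=cv2.Rodrigues(np.array(c["rvec"],float))[0]; t=np.array(c["tvec"],float)
    u=cv2.undistortPoints(np.array(px,float).reshape(-1,1,2),K,np.array(c["D"],float)).reshape(-1,2)
    o=-R.T@t; d=np.c_[u,np.ones(len(u))]@R
    return o+d*((z-o[2])/d[:,2])[:,None]
def proj(c,P):
    K=np.array([[c["fx"],0,c["cx"]],[0,c["fy"],c["cy"]],[0,0,1.]])
    return cv2.projectPoints(np.array(P,float).reshape(-1,1,3),np.array(c["rvec"],float),np.array(c["tvec"],float),K,np.array(c["D"],float))[0].reshape(-1,2)
def save(c,n): cv2.imwrite(f"pics/{n}.png",c["image"][:,:,::-1])
E
python3 - <<'E'
from h import *
print(env.state())
for n in ("top","scene"):
    c=read_camera(n); save(c,n+"0")
    R=cv2.Rodrigues(np.array(c["rvec"]))[0]; print(n,(-R.T@c["tvec"]).round())
    for th,z in (("guide_plate",6),("plate_grip",40),("jig",20),("jig_top",20)):
        for r in cut_out(th,c)[:2]:
            m=r["region"].astype(np.uint8)
            k=max(cv2.findContours(m,0,2)[0],key=cv2.contourArea).reshape(-1,2)
            w=ray(c,k,z)[:,:2].astype(np.float32)
            print(th,round(r["confidence"],2),np.round(r["at"]),ray(c,[r["at"]],z).round(1),cv2.minAreaRect(w))
    for th in ("pot_teal","pot_ochre","figure_red","figure_moss","putty_rock","dropper_tan"):
        for r in search_frame(th,c)[:1]: print(th,round(r["confidence"],2),ray(c,[r["at"]],15).round())
E
```

```text
{'t': 0.0, 'joints': array([-1.22563168e+00,  4.91536430e-01,  1.55945604e+00, -1.71099810e-05,
        1.09168193e+00, -1.05606544e-01]), 'qvel': array([-1.09747111e-04,  5.37415649e-05,  3.01783789e-04,  2.09912861e-04,
        5.45194922e-04, -1.30922381e-03]), 'tau': array([ 1.60605767e-03, -6.12636995e+01, -2.58178782e+01,  6.92846999e-02,
        4.81797033e-02, -9.47709896e-05]), 'eef_pos': array([ 272.28994617, -562.52564173,  404.17373418]), 'tcp_rot': array([-3.14051534e+00, -9.89363756e-05,  4.50779032e-01]), 'ft_force': array([ 0.79004756, -0.14416105,  0.52311364]), 'moment': array([-0.07257651,  0.00754599,  0.01710704]), 'grip_force': 0.0, 'opening': 0.9971639210902559}
top [ 483.  108. 1137.]
guide_plate 0.91 [400. 188.] [[587.5 -88.7   6. ]] ((583.798583984375, -83.47879791259766), (71.7391128540039, 121.27808380126953), 16.655168533325195)
plate_grip 0.66 [397. 188.] [[584.8 -75.4  40. ]] ((580.6319580078125, -77.52827453613281), (69.31686401367188, 115.70702362060547), 17.285924911499023)
plate_grip 0.35 [228. 259.] [[400.3 347.9  40. ]] ((400.61151123046875, 345.3
[... 1017 characters left out ...]
6289, 118.87931823730469), 16.789278030395508)
jig 0.56 [296. 194.] [[473.  119.1  20. ]] ((483.6883544921875, 128.29324340820312), (166.37335205078125, 102.50369262695312), 73.10649871826172)
jig_top 0.82 [296. 198.] [[488.3 111.8  20. ]] ((484.7237854003906, 128.5775146484375), (168.15184020996094, 105.23320007324219), 74.99634552001953)
jig_top 0.15 [333. 156.] [[383.3 292.6  20. ]] ((385.922607421875, 288.8853454589844), (30.4718017578125, 70.77008056640625), 55.39494323730469)
pot_teal 0.52 [[381. 294.  15.]]
pot_ochre 0.61 [[394. 349.  15.]]
figure_red 0.7 [[ 688. -143.   15.]]
figure_moss 0.45 [[ 421. -146.   15.]]
putty_rock 0.52 [[431. 393.  15.]]
dropper_tan 0.57 [[676. -79.  15.]]
```

View pics/top0.png

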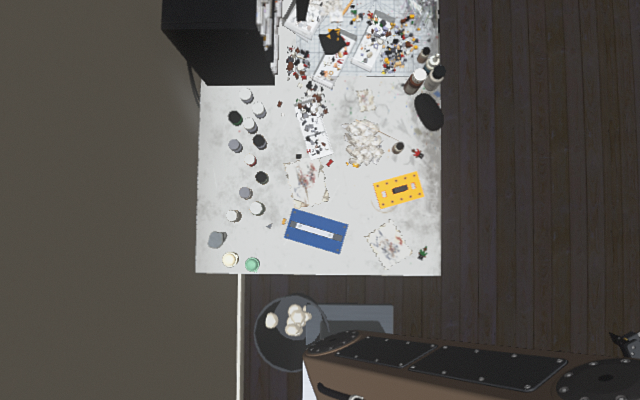

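View pics/scene0.png

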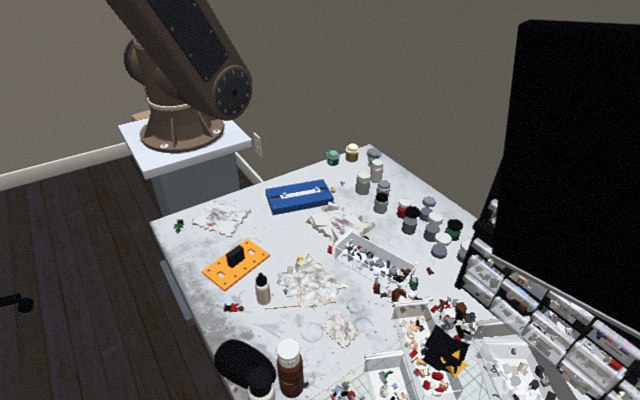

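The top view shows the plate at about (400,189) and the jig at about (316,231), with its knob at the left end (285,222). The dropper is at (398,147), clear of the fingers. I'll move above the plate and look with the wrist camera.

Request:
move_arm --commands '[[[0.575,0.885,0],0.98,1],[[0.575,0.885,0],0.98,1],[[0.575,0.885,0],0.98,1],[[0.575,0.885,0],0.98,1],[[0.575,0.885,0],0.98,1],[[0.575,0.885,0],0.98,1],[[0.575,0.885,0],0.98,1],[[0.575,0.885,0],0.98,1],[[0.575,0.885,0],0.98,1],[[0.575,0.885,0],0.98,1],[[0.575,0.885,0],0.98,1],[[0.575,0.885,0],0.98,1],[[0.575,0.885,0],0.98,1],[[0.575,0.885,0],0.98,1],[[0.575,0.885,0],0.98,1],[[0.575,0.885,0],0.98,1],[[0.575,0.885,0],0.98,1],[[0.575,0.885,0],0.98,1],[[0,0,0],0,1],[[0,0,0],0,1]]'

```text
t: 2.77
eef_pos: [583.3, -83.4, 404.5]
tcp_rot: [-3.141, -0.0, 1.864]
ft_force: [0.6, -0.8, -0.0]
opening: 1.001
grip_force: 0.0
```

Run:
```python
from h import *
s=env.state(); print(s["eef_pos"],s["tcp_rot"],s["joints"],s["ft_force"])
c=read_camera("wrist"); save(c,"w1")
R=cv2.Rodrigues(np.array(c["rvec"]))[0]; print((-R.T@c["tvec"]).round())
for th,z in (("guide_plate",6),("plate_grip",40)):
    for r in cut_out(th,c)[:2]:
        m=r["region"].astype(np.uint8)
        k=max(cv2.findContours(m,0,2)[0],key=cv2.contourArea).reshape(-1,2)
        print(th,r["confidence"],np.round(r["at"]),ray(c,[r["at"]],z).round(1),cv2.minAreaRect(ray(c,k,z)[:,:2].astype(np.float32)))
# dark bar top
hsv=cv2.cvtColor(c["image"],cv2.COLOR_RGB2HSV)
m=cv2.inRange(hsv,(8,150,120),(30,255,255)); m=cv2.morphologyEx(m,3,np.ones((3,3)))
k=max(cv2.findContours(m,0,2)[0],key=cv2.contourArea).reshape(-1,2)
print("orange",cv2.minAreaRect(ray(c,k,6)[:,:2].astype(np.float32)))
```

```text
[583.27568367 -83.38164231 404.51485233] [-3.14144411e+00 -6.76754283e-05  1.86417688e+00] [-2.54069383e-01  4.40156621e-01  1.64964837e+00 -2.24937964e-05
  1.05194972e+00 -5.47438783e-01] [ 0.60864234 -0.82143468 -0.03962695]
[561. -14. 383.]
guide_plate 0.63 [318. 174.] [[580.6 -83.5   6. ]] ((582.1581420898438, -86.09568786621094), (70.15591430664062, 119.09999084472656), 16.348241806030273)
plate_grip 0.95 [320. 175.] [[581.1 -78.2  40. ]] ((580.3057250976562, -79.52787780761719), (65.68858337402344, 107.7963638305664), 16.888086318969727)
orange ((581.7723999023438, -86.2015151977539), (68.75027465820312, 118.9839859008789), 16.45958709716797)
```

View pics/w1.png

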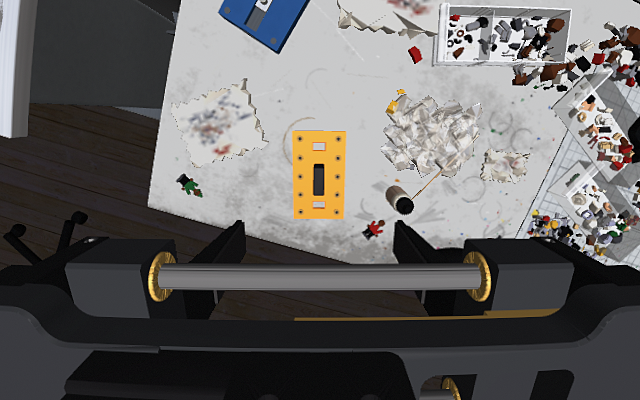

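The wrist view confirms the plate at (582, −86), 119×70, at yaw 1.857. I'll descend half open and grip.

Request:
move_arm --commands '[[[-0.037,-0.09,-0.9],-0.09,0],[[0,0,-0.9],0,0],[[0,0,-0.9],0,0],[[0,0,-0.9],0,0],[[0,0,-0.9],0,0],[[0,0,-0.9],0,0],[[0,0,-0.46],0,0],[[0,0,-0.46],0,0],[[0,0,-0.46],0,0],[[0,0,0],0,0],[[0,0,0],0,0]]'

```text
t: 3.83
eef_pos: [581.4, -88.3, 201.2]
tcp_rot: [-3.141, -0.001, 1.853]
ft_force: [-0.0, 0.6, 0.0]
opening: 0.498
grip_force: 0.0
```

Request:
move_arm --commands '[[[0,0,0],0,-1],[[0,0,0],0,-1],[[0,0,0],0,-1],[[0,0,0],0,-1],[[0,0,0],0,-1],[[0,0,0],0,-1],[[0,0,0],0,-1],[[0,0,0],0,-1],[[0,0,0],0,-1],[[0,0,0],0,-1]]'

```text
t: 4.67
eef_pos: [581.8, -87.3, 201.7]
tcp_rot: [3.141, 0.0, 1.855]
ft_force: [0.3, -0.0, 5.7]
opening: 0.148
grip_force: 30.0
```

Request:
move_arm --commands '[[[0,0,0.4],0,-1],[[0,0,0.8],0,-1],[[0,0,0.9],0,-1],[[0,0,0.9],0,-1],[[0,0,0.7],0,-1],[[-0.507,0.36,0.18],-0.77,-1],[[-0.507,0.36,0.18],-0.77,-1],[[-0.507,0.36,0.18],-0.77,-1],[[-0.507,0.36,0.18],-0.77,-1],[[-0.507,0.36,0.18],-0.77,-1],[[-0.507,0.36,0.18],-0.77,-1],[[-0.507,0.36,0.18],-0.77,-1],[[-0.507,0.36,0.18],-0.77,-1],[[-0.507,0.36,0.18],-0.77,-1],[[0,0,0],0,-1],[[0,0,0],0,-1],[[0,0,0],0,-1]]'

```text
t: 6.08
eef_pos: [445.2, 9.7, 361.3]
tcp_rot: [3.141, -0.0, 1.302]
ft_force: [0.3, 0.4, -0.6]
opening: 0.146
grip_force: 30.0
```

Run:
```python
from h import *
s=env.state(); print(s["eef_pos"],s["tcp_rot"],s["ft_force"],s["opening"])
c=read_camera("wrist"); save(c,"w2")
hsv=cv2.cvtColor(c["image"],cv2.COLOR_RGB2HSV)
def rect(lo,hi,z,n):
    m=cv2.inRange(hsv,lo,hi); m=cv2.morphologyEx(m,2,np.ones((3,3)))
    k=max(cv2.findContours(m,0,2)[0],key=cv2.contourArea).reshape(-1,2)
    print(n,cv2.minAreaRect(k.astype(np.float32)),cv2.minAreaRect(ray(c,k,z)[:,:2].astype(np.float32)))
rect((105,120,60),(125,255,255),20,"jig")
rect((8,150,100),(30,255,255),s["eef_pos"][2]-201.5+6,"plate")
for r in cut_out("jig",c)[:1]:
    k=max(cv2.findContours(r["region"].astype(np.uint8),0,2)[0],key=cv2.contourArea).reshape(-1,2)
    print(r["confidence"],cv2.minAreaRect(ray(c,k,20)[:,:2].astype(np.float32)))
```

```text
[445.18141293   9.66079459 361.28314667] [ 3.14060925e+00 -1.77631866e-05  1.30179085e+00] [ 0.30995222  0.41001757 -0.58043635] 0.14611148548746272
jig ((291.5, 69.0), (138.0, 31.0), 90.0) ((448.8868713378906, 132.40634155273438), (136.50889587402344, 31.117111206054688), 74.14922332763672)
plate ((319.0, 189.0), (100.0, 114.0), 90.0) ((451.5248107910156, 37.00566101074219), (64.73190307617188, 69.20270538330078), 74.63468933105469)
0.57 ((471.96514892578125, 126.1637954711914), (137.1704864501953, 80.49376678466797), 74.08985900878906)
```

View pics/w2.png

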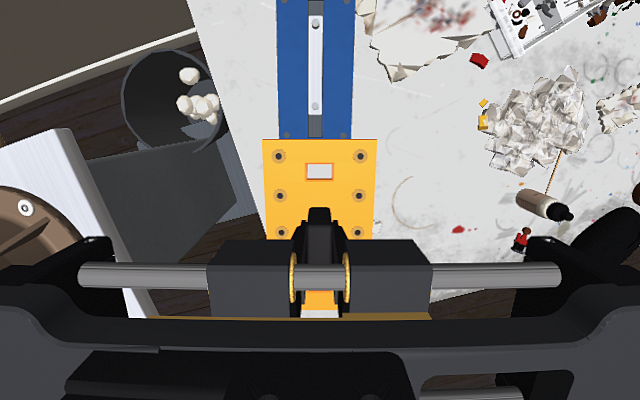

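The wrist view shows both studs, at about (316,22) and (315,106), and the held plate's front slot at (319,171). I'll compute their world positions.

Run:
```python
from h import *
s=env.state(); tc=s["eef_pos"]
c=read_camera("wrist"); im=c["image"]
hsv=cv2.cvtColor(im,cv2.COLOR_RGB2HSV)
# jig edges at several rows
L=[];R=[]
for r in range(10,130,6):
    x=np.where(cv2.inRange(hsv[r:r+1],(105,120,60),(125,255,255))[0,250:380])[0]+250
    L.append([x.min(),r]);R.append([x.max(),r])
l=ray(c,L,20)[:,:2];q=ray(c,R,20)[:,:2]
for n,p in (("L",l),("R",q),("mid",(l+q)/2)):
    v=cv2.fitLine(p.astype(np.float32),cv2.DIST_HUBER,0,.01,.01).ravel(); print(n,v,np.degrees(np.arctan2(v[1],v[0])))
print("width",np.linalg.norm(l-q,axis=1).mean())
st=ray(c,[[316,22],[315.5,106]],28);print("studs",st.round(1),np.linalg.norm(st[0]-st[1]),"mid",st.mean(0))
sl=ray(c,[[319,171]],tc[2]-201.5+6)[0];d=sl-tc
u=np.array([np.cos(s["tcp_rot"][2]),np.sin(s["tcp_rot"][2])]);print("slot",sl.round(1),"along",d[:2]@u,"across",d[0]*-u[1]+d[1]*u[0])
big=np.hstack([cv2.resize(im[0:125,270:360],None,fx=4,fy=4),cv2.resize(im[130:240,255:355],(400,500))])
cv2.imwrite("pics/w3.png",big[:,:,::-1])
```

```text
L [2.7594402e-01 9.6117371e-01 4.3476633e+02 1.3722681e+02] 73.98171
R [2.78474957e-01 9.60443497e-01 5.11537994e+02 1.23874275e+02] 73.83079
mid [2.7635983e-01 9.6105427e-01 4.7295831e+02 1.2994150e+02] 73.95693
width 77.5173328867626
studs [[485.2 169.3  28. ]
 [463.3  92.3  28. ]] 80.00604705768711 mid [474.23436886 130.79061144  28.        ]
slot [455.2  49.2 165.4] along 40.8918603922062 across 1.132462301076968
```

View pics/w3.png

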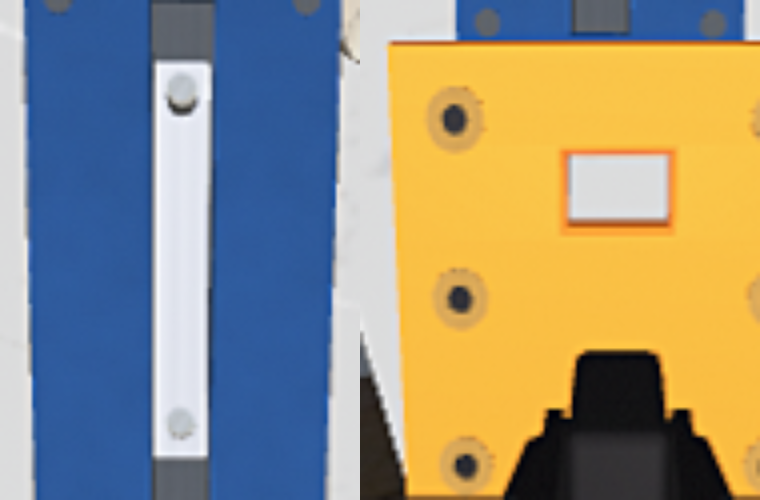

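Both studs are clear in the crop, 80.0 mm apart, with their middle at about (474.3, 131.0) and jig yaw 1.292. I'll lay the plate down 12 mm short along the jig.

Request:
move_arm --commands '[[[0.145,0.605,0],-0.02,-1],[[0.145,0.605,0],-0.02,-1],[[0.145,0.605,0],-0.02,-1],[[0.145,0.605,0],-0.02,-1],[[0.145,0.605,0],-0.02,-1],[[0.145,0.605,0],-0.02,-1],[[0,0,-0.8],0,-1],[[0,0,-0.8],0,-1],[[0,0,-0.8],0,-1],[[0,0,-0.8],0,-1],[[0,0,-0.5],0,-1],[[0,0,-0.3],0,-1],[[0,0,-0.17],0,-1],[[0,0,0],0,-1],[[0,0,0],0,-1],[[0,0,0],0,-1],[[0,0,0],0,-1]]'

```text
t: 7.65
eef_pos: [471.1, 118.8, 236.7]
tcp_rot: [3.14, -0.001, 1.291]
ft_force: [-0.5, 0.2, -1.1]
opening: 0.147
grip_force: 30.0
```

Request:
move_arm --commands '[[[0,0,-0.05],0,-1],[[0,0,-0.05],0,-1],[[0,0,0],0,-1],[[0,0,0],0,-1]]'

```text
t: 7.98
eef_pos: [470.9, 118.8, 232.9]
tcp_rot: [3.141, -0.0, 1.291]
ft_force: [-0.1, 0.5, -0.3]
opening: 0.144
grip_force: 30.0
```

Request:
move_arm --commands '[[[0,0,-0.05],0,-1],[[0,0,0],0,-1],[[0,0,0],0,-1]]'

```text
t: 8.23
eef_pos: [470.9, 118.7, 231.3]
tcp_rot: [-3.141, 0.0, 1.291]
ft_force: [0.2, 0.0, -1.7]
opening: 0.146
grip_force: 30.0
```

Request:
move_arm --commands '[[[0,0,-0.03],0,-1],[[0,0,0],0,-1],[[0,0,0],0,-1]]'

```text
t: 8.48
eef_pos: [470.9, 118.7, 230.4]
tcp_rot: [3.142, 0.0, 1.291]
ft_force: [-0.3, -0.3, -1.8]
opening: 0.145
grip_force: 30.0
```

Request:
move_arm --commands '[[[0,0,-0.02],0,-1],[[0,0,0],0,-1],[[0,0,0],0,-1]]'

```text
t: 8.73
eef_pos: [470.9, 118.8, 229.8]
tcp_rot: [3.142, 0.0, 1.291]
ft_force: [0.2, -0.1, -2.0]
opening: 0.147
grip_force: 30.0
```

Request:
move_arm --commands '[[[0,0,-0.02],0,-1],[[0,0,0],0,-1],[[0,0,0],0,-1]]'

```text
t: 8.98
eef_pos: [470.9, 118.7, 229.6]
tcp_rot: [3.141, -0.0, 1.291]
ft_force: [-1.0, -1.3, 4.7]
opening: 0.147
grip_force: 30.0
```

Request:
move_arm --commands '[[[0,0,-0.015],0,-1],[[0,0,0],0,-1],[[0,0,0],0,-1]]'

```text
t: 9.23
eef_pos: [470.9, 118.7, 229.5]
tcp_rot: [3.141, -0.0, 1.291]
ft_force: [-2.5, -0.4, 11.5]
opening: 0.146
grip_force: 30.0
```

Contact came at TCP z 229.6, so the underside is at 28 as expected. I'll ease off a little and slide.

Request:
move_arm --commands '[[[0,0,0.012],0,-1],[[0.018,0.064,0],0,-1],[[0.018,0.064,0],0,-1],[[0.018,0.064,0],0,-1],[[0,0,0],0,-1],[[0,0,0],0,-1]]'

```text
t: 9.73
eef_pos: [472.7, 124.6, 229.6]
tcp_rot: [3.141, -0.0, 1.291]
ft_force: [-0.9, -1.1, 7.0]
opening: 0.144
grip_force: 30.0
```

Request:
move_arm --commands '[[[0.009,0.032,0],0,-1],[[0.009,0.032,0],0,-1],[[0,0,0],0,-1],[[0,0,0],0,-1]]'

```text
t: 10.07
eef_pos: [473.2, 126.4, 229.5]
tcp_rot: [3.141, -0.0, 1.291]
ft_force: [-1.7, -2.1, 7.0]
opening: 0.148
grip_force: 30.0
```

Request:
move_arm --commands '[[[0.009,0.032,0],0,-1],[[0,0,0],0,-1],[[0,0,0],0,-1]]'

```text
t: 10.32
eef_pos: [473.5, 127.3, 229.5]
tcp_rot: [3.141, -0.0, 1.291]
ft_force: [-0.9, -2.3, 5.8]
opening: 0.146
grip_force: 30.0
```

Request:
move_arm --commands '[[[0.009,0.032,0],0,-1],[[0,0,0],0,-1],[[0,0,0],0,-1]]'

```text
t: 10.57
eef_pos: [473.7, 128.4, 229.4]
tcp_rot: [3.141, -0.0, 1.291]
ft_force: [0.4, 0.1, 5.9]
opening: 0.146
grip_force: 30.0
```

Request:
move_arm --commands '[[[0.007,0.024,0],0,-1],[[0,0,0],0,-1],[[0,0,0],0,-1]]'

```text
t: 10.82
eef_pos: [473.9, 129.1, 229.2]
tcp_rot: [3.141, -0.0, 1.291]
ft_force: [0.0, -0.1, 4.4]
opening: 0.144
grip_force: 30.0
```

Request:
move_arm --commands '[[[0.007,0.024,0],0,-1],[[0,0,0],0,-1],[[0,0,0],0,-1]]'

```text
t: 11.07
eef_pos: [474.0, 129.9, 229.0]
tcp_rot: [-3.141, -0.0, 1.291]
ft_force: [0.6, 1.2, -2.2]
opening: 0.148
grip_force: 30.0
```

Request:
move_arm --commands '[[[0.007,0.024,0],0,-1],[[0,0,0],0,-1],[[0,0,0],0,-1]]'

```text
t: 11.32
eef_pos: [474.2, 130.6, 229.1]
tcp_rot: [-3.141, 0.0, 1.291]
ft_force: [0.5, 0.1, -1.0]
opening: 0.143
grip_force: 30.0
```

The contact force vanished with the slots over the studs. I'll lower gently and watch the forces.

Request:
move_arm --commands '[[[0,0,-0.03],0,-1],[[0,0,0],0,-1],[[0,0,0],0,-1]]'

```text
t: 11.57
eef_pos: [474.2, 130.5, 228.2]
tcp_rot: [-3.141, 0.0, 1.291]
ft_force: [-0.3, -0.0, -1.3]
opening: 0.15
grip_force: 30.0
```

Request:
move_arm --commands '[[[0,0,-0.03],0,-1],[[0,0,0],0,-1],[[0,0,0],0,-1]]'

```text
t: 11.82
eef_pos: [474.2, 130.5, 227.3]
tcp_rot: [3.142, 0.0, 1.291]
ft_force: [1.2, 0.4, -1.5]
opening: 0.145
grip_force: 30.0
```

Request:
move_arm --commands '[[[0,0,-0.03],0,-1],[[0,0,0],0,-1],[[0,0,0],0,-1]]'

```text
t: 12.07
eef_pos: [474.2, 130.5, 226.4]
tcp_rot: [3.142, 0.0, 1.291]
ft_force: [0.2, 0.4, -1.3]
opening: 0.144
grip_force: 30.0
```

Both slots are free over the studs. Seated should be at a TCP z of about 221.6.

Request:
move_arm --commands '[[[0,0,-0.04],0,-1],[[0,0,-0.04],0,-1],[[0,0,-0.03],0,-1],[[0,0,0],0,-1],[[0,0,0],0,-1]]'

```text
t: 12.48
eef_pos: [474.2, 130.5, 223.1]
tcp_rot: [-3.142, 0.0, 1.291]
ft_force: [0.2, 0.2, -1.0]
opening: 0.143
grip_force: 30.0
```

Request:
move_arm --commands '[[[0,0,-0.025],0,-1],[[0,0,0],0,-1],[[0,0,0],0,-1]]'

```text
t: 12.73
eef_pos: [474.3, 130.5, 222.4]
tcp_rot: [3.142, 0.0, 1.291]
ft_force: [-0.3, -0.1, -1.8]
opening: 0.146
grip_force: 30.0
```

Request:
move_arm --commands '[[[0,0,-0.02],0,-1],[[0,0,0],0,-1],[[0,0,0],0,-1]]'

```text
t: 12.98
eef_pos: [474.2, 130.5, 221.8]
tcp_rot: [3.142, 0.0, 1.291]
ft_force: [0.5, -0.9, -2.3]
opening: 0.145
grip_force: 30.0
```

Request:
move_arm --commands '[[[0,0,-0.013],0,-1],[[0,0,0],0,-1],[[0,0,0],0,-1]]'

```text
t: 13.23
eef_pos: [474.2, 130.5, 221.7]
tcp_rot: [3.141, -0.0, 1.291]
ft_force: [-1.0, -0.5, 5.3]
opening: 0.144
grip_force: 30.0
```

It's seated with about 5 N of contact. I'll release and back off.

Request:
move_arm --commands '[[[0,0,0.007],0,-1],[[0,0,0],0,-0.55],[[0,0,0],0,-0.4],[[0,0,0],0,-0.2],[[0,0,0],0,0],[[0,0,0],0,0],[[0,0,0],0,0],[[0,0,0],0,0]]'

```text
t: 13.9
eef_pos: [474.3, 130.5, 221.6]
tcp_rot: [3.142, 0.0, 1.291]
ft_force: [-0.1, 0.2, 1.1]
opening: 0.494
grip_force: 0.0
```

Request:
move_arm --commands '[[[0,0,0.1],0,0],[[0,0,0.3],0,0],[[0,0,0.7],0,0],[[0,0,0.8],0,0],[[0,0,0.8],0,0],[[0,0,0.8],0,0],[[-0.2,-0.8,0.3],0,0],[[-0.2,-0.8,0.3],0,0],[[-0.2,-0.8,0.3],0,0],[[-0.2,-0.8,0.3],0,0],[[0,0,0],0,0],[[0,0,0],0,0],[[0,0,0],0,0]]'

```text
t: 14.98
eef_pos: [450.2, 34.7, 363.0]
tcp_rot: [3.141, -0.0, 1.29]
ft_force: [0.4, 0.8, -0.1]
opening: 0.503
grip_force: 0.0
```

Run:
```python
from h import *
print(env.state()["t"],env.state()["eef_pos"],env.state()["ft_force"])
c=read_camera("wrist"); save(c,"w4")
hsv=cv2.cvtColor(c["image"],cv2.COLOR_RGB2HSV)
m=cv2.inRange(hsv,(8,150,100),(30,255,255)); k=max(cv2.findContours(m,0,2)[0],key=cv2.contourArea).reshape(-1,2)
for z in (26,34): print(z,cv2.minAreaRect(ray(c,k,z)[:,:2].astype(np.float32)))
x,y,w,h=cv2.boundingRect(k); x0=max(x-30,0);y0=max(y-20,0)
cv2.imwrite("pics/w4c.png",cv2.resize(c["image"][y0:y+h+20,x0:x+w+30],None,fx=3,fy=3)[:,:,::-1])
```

```text
14.9833 [450.18381787  34.6775847  363.02251535] [ 0.44850474  0.84751046 -0.13322238]
26 ((473.2554626464844, 131.1849365234375), (118.90614318847656, 69.3738784790039), 73.98889923095703)
34 ((473.15093994140625, 130.514404296875), (115.89359283447266, 67.61622619628906), 73.98889923095703)
```

View pics/w4c.png

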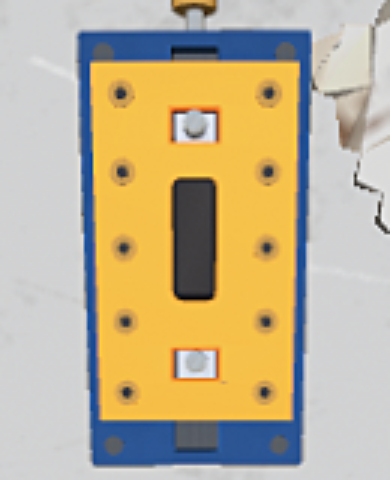

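The plate lies flush on the jig, with a stud showing through each slot at crop positions (195,124) and (196,363). Its apparent size matches a top height of 26 mm, so it is seated. I'll hand it in.

```bash
python3 -c "
from cell import env
print(env.job_done())"
```

```text
the job is handed in; nothing more can be done
None
```

The guide plate is seated flush on the jig with both studs through its slots and has been released. The highest contact force I read was about 12 N, nothing else on the desk was touched as far as I could tell, and the job was handed in at about 15 s.

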